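# Refit the bedside light dimmer

## Robot

A 7-joint arm with a two-finger parallel gripper is mounted at the origin on the work surface. World frame = base frame: x ahead of the robot, y to its left, z up, the work surface at z = 0. Lengths are in m, angles in degrees, forces in N, time in s.
With the tool pointing down it reaches from about 0.4 to 0.85 m from the base axis. Payload 4.4 kg.
Tool frame: the origin (TCP) lies at the very end of the fingers, on their centre line; the grasp point (between the pads) lies 19 mm behind it; y points along the fingers, x is the direction in which the jaws open and shut, and the axes are right-handed (so a half turn about y gives the same grasp; the last joint's range is limited). The gripper opens to 94 mm and grips with 3 to 60 N. Pads are 16 mm wide; open, the fingers measure 119 mm over their backs; the gripper's body (75 mm by 177 mm) begins 78 mm behind the grasp point.
Start: joints at [70.084, 36.005, 2.206, 86.941, -1.547, 57.084, -1.146], TCP at [0.181, -0.624, 0.205] pointing down, gripper open.
Joint ranges: [-175.42, 175.42], [-21.48, 121.26], [-71.46, 75.88], [10.55, 141.38], [-63.04, 243.04], [13.31, 113.54], [-168.57, 168.57]. Speed limits (degrees/s): [147.25, 147.25, 180, 180, 180, 180, 180].

## Interface

Orientations are given as a 3x3 rotation matrix whose columns are the frame's x, y, z axes.
In Python, from workcell import r gives the robot as it stands.
- The arm moves only by the shell command python3 -m crank 'ROWS' [FORCE]. ROWS is JSON, a list of rows, each a list of 3 entries, a list of its own where there are three numbers: the closure in counts, from 0 (fully open) to 255 (shut), then the shift along the tool's x, y, z in mm, then the turn about the tool's y in rad. In form: [[jaw, [dx, dy, dz], spin], ...]. A call has 1 to 20 rows; each row shifts and turns the commanded pose from where the row before left it, along the tool's axes as they then stand; what a row does not reach is not made up. A row lasts 1/10 s, in which the tool goes at most 50 mm and 8.59 degrees, less where a joint would pass 70% of its speed; a pose out of reach is approached as far as the arm can. A call with a gripper value outside its range is refused whole. The fingers move at their own pace and stop on an object; FORCE is the grip in N (left out, the last holds). Time passes only in rows, so rows that do not move let the fingers close. It gives the time, the measured TCP pose, the force and the opening at its end, in the units of the state.
- r.state(): the state, without advancing time (a new reading comes with each control period).
- r.capture(name): name is "scene" or "top" or "wrist"; returns the picture (384x512x3 uint8, blue, green, red); there is no depth.
- r.get_calibration(name): a dict with "K" (3x3 intrinsics, pixels), "k1" (the pictures are not rectified: a ray, as slopes to the right and down, at radius r is drawn at 1 + k1 r^2 times it, then the intrinsics apply), "rvec" (rotation vector, rad) and "tvec" (3), from world to camera coordinates, as OpenCV has them. Camera axes: x right, y down, z forward; pixel columns grow to the right and rows downward; lengths in m; the calibration is good to about 2 mm. A picture is of the moment at which its call begins: read the wrist's pose just before it. get_calibration takes no time and is no camera call; for the wrist camera it gives the pose at the moment of the call.
- r.hand_in(): hands the job in, once; it reports no verdict.
The state is a dict: "t": time; "q": joint angles; "joint_vel": joint speeds; "tau": joint torques, N m; "position": TCP position; "eef_rot": TCP orientation; "contact_force": force on the tool from outside, world axes, zero at the start; "ft_torque": the same for the moment, N m; "grip_width": opening from 0.0 (shut) to 1.0 (fully open).
Only numpy, scipy, OpenCV 4.12 (cv2) and the standard library are available. Lean on these libraries where they do the work, as an engineer would, in place of code of your own. Each camera call takes 0.05 s, during which the arm holds its last target. There are 200 camera calls.

## Task

Put the bedside light dimmer back together: lower the white cover plate over the two pins of the grey dimmer box until it rests flush on the box, let go of it, then turn the white knob to match the square spindle and fit it all the way down until it rests on the plate. Leave the other things on the table where they are.

Things in the scene. Friction and masses are not known exactly. Their poses are not given: they have to be found in the camera images.
- base: Fixed grey dimmer box, 136 (its x) by 76 (its y) by 30 mm high. Origin: centre of its underside, on the table. On its top stand two round steel pins, 8 mm thick and 16 mm high, at x = -44 and +44 mm, y = 0, and the square spindle in the middle.
- seat (a point): Centre of the dimmer box's top face, 30 mm above the table, axes as the box's; the cover plate's underside rests here.
- spindle_tip (a point): Centre of the top end of the square steel spindle, 14 by 14 mm, that stands upright 28 mm above the box's top (16 mm above the seated plate's top). Its x and y axes are square to the spindle's flats and turn with it; the spindle can start at any angle within 40 degrees of the box's axes, and turns stiffly within about 45 degrees either way.
- plate: Loose white plastic cover plate lying flat, 120 (its x) by 60 (its y) by 12 mm thick, 0.15 kg. Origin: centre of its underside. Two through holes of 11 mm for the pins at x = -44 and +44 mm, y = 0, and a 30 mm hole in the centre for the spindle. It fits either way round (half a turn).
- knob: Loose white plastic knob standing bore down, 42 by 42 mm square body 21 mm high with a grip bar on top 42 (its x) by 14 (its y) by 22 mm high, 43 mm high in all, 0.08 kg. Origin: centre of its underside. The bore opens in the underside: 17 by 17 mm, 18 mm deep, its sides parallel to the body's sides and the bar; it fits the spindle at any quarter turn.
- old_knob: Bystander: the old round grey knob, 34 mm across, 18 mm high. Origin: centre of its underside. Not to be used.
- screwdriver: Bystander: screwdriver, 170 mm long, lying along its x axis.
- tumbler: Bystander: empty glass tumbler, 68 mm across the rim, 90 mm high. Origin: centre of its underside.
- phone: Bystander: black phone lying flat, 148 (its x) by 71 by 9 mm. Origin: centre of its underside.
- glasses_case: Bystander: dark spectacles case lying flat, 160 (its x) by 60 by 35 mm. Origin: centre of its underside.

How it is judged:
By the outcome, as a careful person would: the job done as asked, in the order asked, and still so for the second after the job is handed in, with the robot touching nothing.
It also fails if it takes over 72 s, if anything falls off the work surface, if the arm or the gripper's body presses on something with over 40 N, if the wrist force passes 120 N, or if a joint passes its speed limit or range.

## Working session

There is one attempt and no reset: what is moved stays moved. The work goes in short steps, Python scripts to look and compute and a shell command to move; the robot and the scene stay as the last step left them, time stands still between calls to the robot, and variables do not carry over. Pictures are saved under pics/ and viewed, about 8 in all and at most 12, crops included, and the job is handed in when it is done.

```bash
ls; mkdir -p pics; python3 - <<'E'
from workcell import r
import cv2
for n in("top","scene"):
    cv2.imwrite(f"pics/{n}0.png",r.capture(n))
    print(n,r.get_calibration(n))
s=r.state();print(s)
print(r.get_calibration("wrist"))
E
```

```text
pics
top {'K': array([[375.53245791,   0.        , 258.97860905],
       [  0.        , 375.53245791, 189.02944908],
       [  0.        ,   0.        ,   1.        ]]), 'k1': -0.07676144298023091, 'rvec': array([ 2.13843106, -2.16701026,  0.07816847]), 'tvec': array([0.03474057, 0.60325461, 1.17656503])}
scene {'K': array([[418.35365781,   0.        , 251.44768607],
       [  0.        , 418.35365781, 191.60842384],
       [  0.        ,   0.        ,   1.        ]]), 'k1': -0.1215775321494272, 'rvec': array([ 2.18499966,  0.7267218 , -0.3621718 ]), 'tvec': array([-0.47346113, -0.1611188 ,  1.53177958])}
{'t': 0.1, 'q': array([70.0864335 , 36.05123567,  2.20198761, 86.98517047, -1.54805973,
       57.08247737, -1.14572547]), 'joint_vel': array([-0.05130512,  0.00221792,  0.0852159 , -0.15869081, -0.00210115,
        0.0716013 , -0.00585595]), 'tau': array([ 2.12395396e-03, -5.50793445e+01,  1.14751853e+00, -1.87117660e+01,
       -5.20294905e-02,  1.91937061e-02,  7.59865020e-05]), 'position': array([ 0.1806239 , -0.62383936,  0.20470121]), 'eef_rot': array([[ 2.78049082e-01, -4.21408387e-04,  9.60566776e-01],
       [-9.60565605e-01,  1.49986976e-03,  2.78049401e-01],
       [-1.55789741e-03, -9.99998786e-01,  1.22470080e-05]]), 'contact_force': array([-0.00302803, -0.18996529,  0.35102823]), 'ft_torque': array([-0.03445851,  0.00753928,  0.04909072]), 'grip_width': 0.9975119300374533}
{'K': array([[294.42772694,   0.        , 253.31567953],
       [  0.        , 294.42772694, 185.82428483],
       [  0.        ,   0.        ,   1.        ]]), 'k1': 0.022972553909036644, 'rvec': array([-2.34419766,  1.76077951,  0.22409608]), 'tvec': array([-0.64921488, -0.02568845,  0.3908846 ])}
```

View pics/top0.png

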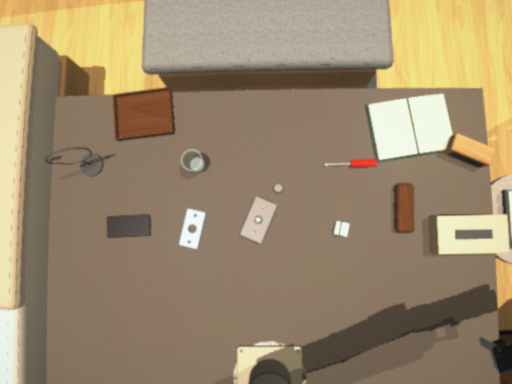

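View pics/scene0.png

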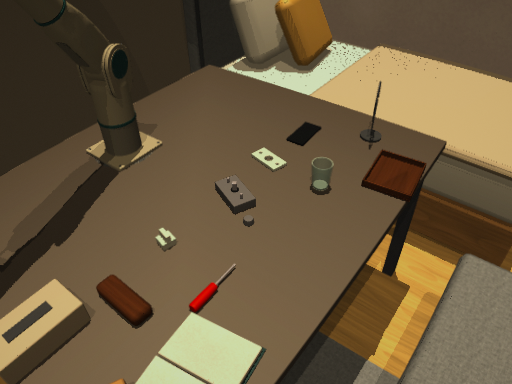

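The top view shows the plate at about (192,229), the box at (258,220), the knob at (342,229) and the old knob at (278,188). I'll enlarge these and write the helpers.

```bash
cat > h.py <<'E'
import cv2, numpy as np
from workcell import r
def cam(n):
    c=r.get_calibration(n); return c['K'],c['k1'],cv2.Rodrigues(c['rvec'])[0],c['tvec']
def p2w(c,uv,z):
    K,k1,R,t=c; uv=np.atleast_2d(np.float64(uv))
    d=cv2.undistortPoints(uv[:,None],K,np.array([k1,0,0,0.]))[:,0]
    d=np.c_[d,np.ones(len(d))]@R; o=-R.T@t
    return o+d*((z-o[2])/d[:,2])[:,None]
def w2p(c,P):
    K,k1,R,t=c
    return cv2.projectPoints(np.float64(P).reshape(-1,1,3),cv2.Rodrigues(R)[0],t,K,np.array([k1,0,0,0.]))[0][:,0]
def shift(dw):  # world displacement -> tool axes mm
    return np.round(r.state()['eef_rot'].T@np.array(dw)*1000,1)
E
python3 - <<'E'
from h import *
c=cam('top'); im=cv2.imread('pics/top0.png')
tiles=[cv2.resize(im[y-32:y+32,x-20:x+20] if 0 else im[y-30:y+30,x-22:x+22],None,fx=6,fy=6,interpolation=cv2.INTER_CUBIC) for x,y in((192,229),(258,220),(342,229))]
cv2.imwrite('pics/crop.png',np.hstack(tiles))
print(p2w(c,[(192,229)],.012),p2w(c,[(258,220)],.03),p2w(c,[(342,229)],.03))
g=im.min(2)
for n,b,z in(('plate',(170,207,199,255),.012),('knob',(320,364,210,248),.021)):
    x0,x1,y0,y1=b; m=(g[y0:y1,x0:x1]>130).astype('u1')
    cs=max(cv2.findContours(m,0,2)[0],key=cv2.contourArea)
    q=cv2.boxPoints(cv2.minAreaRect(cs))+[x0,y0]; w=p2w(c,q,z)
    print(n,w.mean(0),[(np.linalg.norm(w[i]-w[i-1]).round(4),np.degrees(np.arctan2(*(w[i]-w[i-1])[1::-1])).round(1)) for i in range(4)])
s=r.state();w=cam('wrist');o=-w[2].T@w[3]
print('wrist cam in tool',s['eef_rot'].T@(o-s['position']),'\n',s['eef_rot'].T@w[2].T)
E
```

```text
[[0.47781827 0.24766337 0.012     ]] [[0.50434416 0.03107562 0.03      ]] [[ 0.47212241 -0.23585487  0.03      ]]
plate [0.48036458 0.24860225 0.012     ] [(np.float64(0.067), np.float64(77.0)), (np.float64(0.1281), np.float64(-12.9)), (np.float64(0.0675), np.float64(-103.5)), (np.float64(0.1275), np.float64(166.9))]
knob [ 0.4741084  -0.23576923  0.021     ] [(np.float64(0.0469), np.float64(77.9)), (np.float64(0.0496), np.float64(-13.0)), (np.float64(0.0471), np.float64(-102.2)), (np.float64(0.0496), np.float64(166.8))]
wrist cam in tool [-0.0003284  -0.17981635  0.07302138] 
 [[ 9.99999421e-01  2.65347666e-04  1.04296923e-03]
 [-9.43671208e-04 -2.49705421e-01  9.68321389e-01]
 [ 5.17376890e-04 -9.68321812e-01 -2.49705026e-01]]
```

View pics/crop.png

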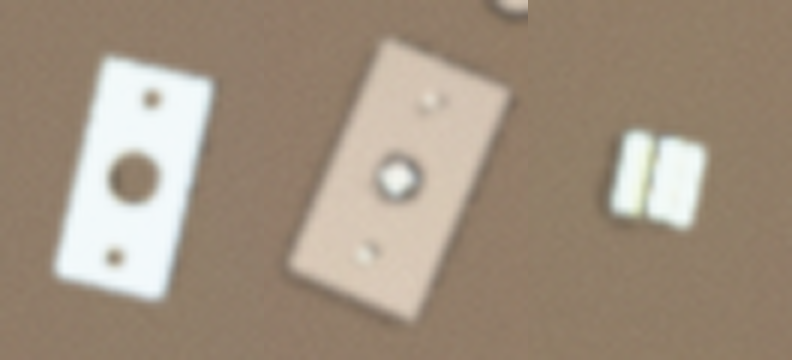

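Plate is at about (0.48, 0.249), yaw −13°. The box is at (0.504, 0.031), yaw about −22°, and the knob at (0.474, −0.236). I'll go above the knob first for a closer look, then the box, then the plate.

```bash
python3 -m crank '[[0,[-29,0,39],0],[0,[-29,0,39],0],[0,[-29,0,39],0],[0,[-29,0,39],0],[0,[-29,0,39],0],[0,[-29,0,39],0],[0,[-29,0,39],0],[0,[-29,0,39],0],[0,[-29,0,39],0],[0,[-29,0,39],0],[0,[0,0,0],0],[0,[0,0,0],0]]' && python3 - <<'E'
from h import *
cv2.imwrite('pics/wk.png',r.capture('wrist')); np.savez('pics/wk.npz',*cam('wrist'))
s=r.state();print(s['q'],s['eef_rot'].round(3),shift([.504-s['position'][0],.031-s['position'][1],0]))
E
```

```text
t: 1.3
position: [0.4752, -0.2361, 0.2052]
eef_rot: [[0.281, -0.001, 0.96], [-0.96, 0.0, 0.281], [-0.0, -1.0, -0.001]]
contact_force: [0.0, -0.4, -0.7]
grip_width: 0.999
[ 23.0051477   26.22834231   0.79788597 106.02792786  -0.41566948
  47.80158492 -49.83925888] [[ 0.278 -0.001  0.96 ]
 [-0.96  -0.     0.278]
 [-0.    -1.    -0.001]] [-2.497e+02 -1.000e-01  1.034e+02]
```

View pics/wk.png

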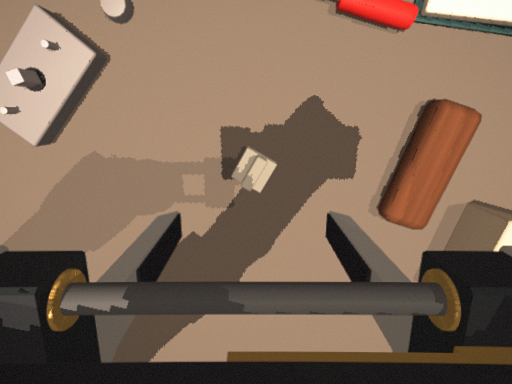

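The knob is at about (254,169) in the wrist view, and the box is partly visible at top left. Moving over the box and spinning the tool.

```bash
python3 -m crank '[[0,[-42,0,17],0],[0,[-42,0,17],0],[0,[-42,0,17],0],[0,[-42,0,17],0],[0,[-41,0,17],0],[0,[-41,0,17],0],[0,[0,0,0],-0.145],[0,[0,0,0],-0.145],[0,[0,0,0],-0.145],[0,[0,0,0],-0.145],[0,[0,0,0],-0.145],[0,[0,0,0],-0.145],[0,[0,0,0],-0.145],[0,[0,0,0],-0.145],[0,[0,0,0],-0.145],[0,[0,0,0],-0.145],[0,[0,0,0],-0.145],[0,[0,0,0],-0.145],[0,[0,0,0],-0.145],[0,[0,0,0],-0.145]]'; python3 -m crank '[[0,[0,0,0],-0.145],[0,[0,0,0],-0.145],[0,[0,0,0],-0.145],[0,[0,0,0],0],[0,[0,0,0],0]]' && python3 - <<'E'
from h import *
im=r.capture('wrist');cv2.imwrite('pics/wb.png',im); np.savez('pics/wb.npz',*cam('wrist'))
p=w2p(cam('wrist'),[.504,.031,.04])[0].astype(int);print(p)
x=max(p[0]-100,0);y=max(p[1]-100,0);print(x,y);cv2.imwrite('pics/wbc.png',cv2.resize(im[y:y+150,x:x+200],None,fx=4,fy=4,interpolation=cv2.INTER_CUBIC))
s=r.state();print(s['q'],s['eef_rot'].round(3),shift([.480-s['position'][0],.2486-s['position'][1],0]))
E
```

```text
t: 3.35
position: [0.503, 0.0283, 0.2053]
eef_rot: [[0.737, -0.001, -0.676], [0.676, -0.001, 0.737], [-0.001, -1.0, -0.001]]
contact_force: [0.1, -0.6, 0.9]
grip_width: 0.999
t: 3.85
position: [0.5031, 0.0293, 0.2053]
eef_rot: [[0.391, -0.001, -0.921], [0.921, -0.001, 0.391], [-0.001, -1.0, 0.0]]
contact_force: [-0.0, 0.3, 1.0]
grip_width: 1.001
[254 172]
154 72
[ 20.46132984  28.25353493 -39.21614665 109.13876255  22.82649413
  50.59023637  36.85805791] [[ 0.39  -0.    -0.921]
 [ 0.921 -0.001  0.39 ]
 [-0.001 -1.     0.   ]] [ 1.926e+02 -1.000e-01  1.066e+02]
```

View pics/wbc.png

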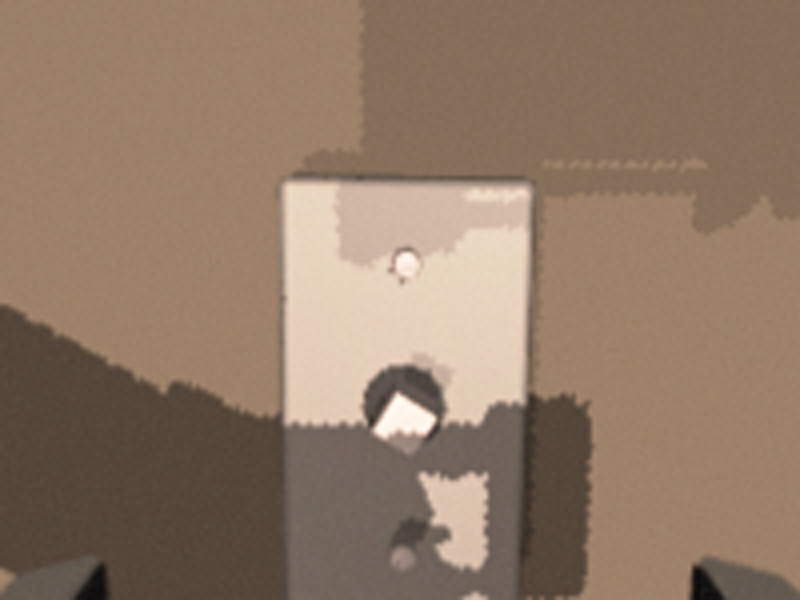

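In the crop, the pin tops are at about (406,263) and (403,557). The spindle top's corners are at about (402,390), (439,417), (408,452) and (371,432), and the box's far corners at (283,180) and (530,182). Now to the plate.

```bash
python3 - <<'E'
from h import *
c=[np.load('pics/wb.npz')[k] for k in('arr_0','arr_1','arr_2','arr_3')]
f=lambda P:(np.array(P)+.5)/4-.5+[154,72]
a=p2w(c,f([(406,263),(403,557)]),.046);s=p2w(c,f([(402,390),(439,417),(408,452),(371,432)]),.058);k=p2w(c,f([(283,180),(530,182)]),.03)
d=a[0]-a[1];print('pins',a,a.mean(0),np.linalg.norm(d),np.degrees(np.arctan2(d[1],d[0])))
e=s-np.roll(s,1,0);print('spindle',s.mean(0),np.degrees(np.arctan2(e[:,1],e[:,0]))%90,np.linalg.norm(e,axis=1))
d=k[1]-k[0];print('box edge',np.degrees(np.arctan2(d[1],d[0]))+90,k.mean(0),np.linalg.norm(d))
E
python3 -m crank '[[0,[38,0,21],0],[0,[38,0,21],0],[0,[38,0,21],0],[0,[38,0,21],0],[0,[38,0,21],0],[0,[0,0,0],-0.1],[0,[0,0,0],-0.08],[0,[0,30,0],0],[0,[0,30,0],0],[0,[0,0,0],0],[0,[0,0,0],0]]' && python3 - <<'E'
from h import *
c=cam('wrist');im=r.capture('wrist'); np.savez('pics/wp.npz',*c)
p=w2p(c,[.48,.2486,.01])[0].astype(int);x=max(p[0]-120,0);y=max(p[1]-110,0);print(x,y);cv2.imwrite('pics/wp.png',cv2.resize(im[y:y+180,x:x+240],None,fx=3.33,fy=3.33,interpolation=cv2.INTER_CUBIC))
E
```

```text
pins [[0.46589481 0.04805171 0.046     ]
 [0.54710074 0.01291466 0.046     ]] [0.50649777 0.03048318 0.046     ] 0.08848172150946304 156.60231776385507
spindle [0.50631748 0.03069022 0.058     ] [31.18044846 30.54079365 26.52429551 38.01804545] [0.01505877 0.01310365 0.01351753 0.01209154]
box edge 156.65266908155354 [0.44535913 0.05690899 0.03      ] 0.07244750592533408
t: 5.0
position: [0.4794, 0.2469, 0.1457]
eef_rot: [[0.214, -0.001, -0.977], [0.977, -0.0, 0.214], [-0.0, -1.0, 0.0]]
contact_force: [0.0, 0.5, -0.2]
grip_width: 1.006
134 67
```

View pics/wp.png

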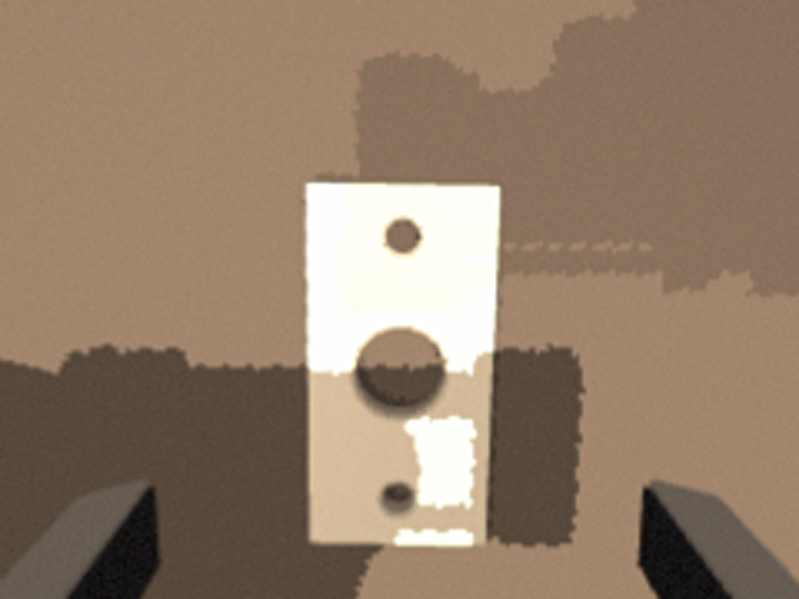

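The plate holes are at (402,235) and (397,492), and its corners at (306,183), (499,186), (487,544) and (309,543).

```bash
python3 - <<'E'
from h import *
c=[np.load('pics/wp.npz')[k] for k in('arr_0','arr_1','arr_2','arr_3')]
f=lambda P:(np.array(P)+.5)/3.333-.5+[134,67]
a=p2w(c,f([(402,235),(397,491)]),.012);k=p2w(c,f([(306,183),(499,186),(487,544),(309,543)]),.012)
d=a[0]-a[1];print('holes',a.mean(0),np.linalg.norm(d),np.degrees(np.arctan2(d[1],d[0])))
e=k-np.roll(k,1,0);print('plate',k.mean(0),np.degrees(np.arctan2(e[:,1],e[:,0]))%90,np.linalg.norm(e,axis=1))
R=r.state()['eef_rot'];p=r.state()['position'];print('yaw',np.degrees(np.arctan2(R[1,0],R[0,0])),p)
t=(a.mean(0)+k.mean(0))/2;t[2]=.003;print(t,shift(t-p))
E
```

```text
holes [0.47844886 0.24753246 0.012     ] 0.08569865468471684 166.56838771245316
plate [0.48018048 0.24739961 0.012     ] [76.79102484 76.78559049 77.14555117 77.35395578] [0.12058955 0.06025349 0.11998683 0.06099886]
yaw 77.6372956325191 [0.47994638 0.24739897 0.14651236]
[0.47931467 0.24746604 0.003     ] [ -0.2 143.5   0.8]
```

```bash
python3 -m crank '[[0,[0,30,1],0.011],[0,[0,30,0],0],[0,[0,30,0],0],[0,[0,25,0],0],[0,[0,15,0],0],[0,[0,8,0],0],[0,[0,5,0],0],[0,[0,0,0],0],[0,[0,0,0],0],[255,[0,0,0],0],[255,[0,0,0],0],[255,[0,0,0],0],[255,[0,0,0],0],[255,[0,0,0],0],[255,[0,0,0],0]]' 25
```

```text
t: 6.55
position: [0.4785, 0.2472, 0.0026]
eef_rot: [[0.224, 0.0, -0.975], [0.975, 0.0, 0.224], [0.0, -1.0, -0.0]]
contact_force: [-0.3, -0.6, 1.3]
grip_width: 0.632
```

```bash
python3 -m crank '[[255,[0,-10,0],0],[255,[0,-30,0],0],[255,[0,-35,0],0],[255,[0,-25,0],0],[255,[-34,0,-12.6],0],[255,[-34,0,-12.6],0],[255,[-34,0,-12.6],0],[255,[-34,0,-12.6],0],[255,[-34,0,-12.6],0],[255,[-35,0,-12.7],0],[255,[0,0,0],0.091],[255,[0,0,0],0.091],[255,[0,0,0],0],[255,[0,0,0],0]]' && python3 - <<'E'
from h import *
c=cam('wrist');im=r.capture('wrist'); np.savez('pics/wh.npz',*c)
s=r.state();R=s['eef_rot'];print('yaw',np.degrees(np.arctan2(R[1,0],R[0,0])),s['position'],shift(np.array([.5064,.0306,0])-s['position']))
cv2.imwrite('pics/wh.png',cv2.resize(im[70:280,120:390],None,fx=2.85,fy=2.85,interpolation=cv2.INTER_CUBIC))
E
```

```text
t: 7.95
position: [0.5061, 0.0305, 0.1028]
eef_rot: [[0.394, 0.0, -0.919], [0.919, -0.0, 0.394], [-0.0, -1.0, -0.0]]
contact_force: [-0.3, 0.2, -2.2]
grip_width: 0.634
yaw 66.78353394204545 [0.50610613 0.03067823 0.10268066] [ 1.000e-01  1.027e+02 -3.000e-01]
```

View pics/wh.png

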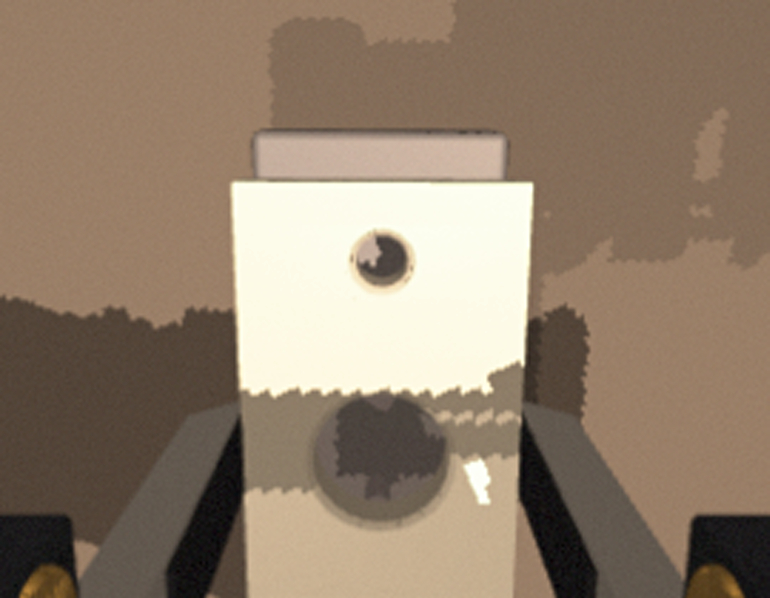

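Near hole at (381,260), big hole around (381,458), plate corners (232,182) and (533,183), box edge corners (254,135) and (507,135).

```bash
python3 - <<'E'
from h import *
c=[np.load('pics/wh.npz')[k] for k in('arr_0','arr_1','arr_2','arr_3')]
f=lambda P:(np.array(P)+.5)/2.85-.5+[120,70]
z=.1121
a=p2w(c,f([(381,260),(381,458),(232,182),(533,183)]),z);b=p2w(c,f([(254,135),(507,135)]),.03)
th=np.radians(-23.3);u=np.array([np.cos(th),np.sin(th),0]);v=np.array([-u[1],u[0],0])
C=np.array([.5064,.0306,0])
for n,P in(('hole',a[0]),('big',a[1]),('edge',a[2:].mean(0)),('c1',a[2]),('c2',a[3]),('b1',b[0]),('b2',b[1])): print(n,((P-C)@u*1000).round(1),((P-C)@v*1000).round(1))
E
```

```text
hole -42.9 0.4
big 0.7 0.5
edge -58.6 0.7
c1 -58.6 -29.5
c2 -58.6 30.9
b1 -66.0 -36.9
b2 -66.1 37.2
```

```bash
python3 -m crank '[[255,[-0.4,15,0.7],0],[255,[0,20,0],0],[255,[0,12,0],0],[255,[0,6,0],0],[255,[0,3,0],0],[255,[0,2,0],0],[255,[0,2,0],0],[255,[0,0,0],0]]'; python3 -m crank '[[255,[0,2,0],0],[255,[0,2,0],0],[255,[0,0,0],0],[255,[0,0,0],0]]'
```

```text
t: 8.8
position: [0.5057, 0.0303, 0.0427]
eef_rot: [[0.397, 0.0, -0.918], [0.918, -0.0, 0.397], [0.0, -1.0, -0.0]]
contact_force: [-0.2, 1.5, -1.2]
grip_width: 0.635
t: 9.2
position: [0.5055, 0.0303, 0.0385]
eef_rot: [[0.397, -0.0, -0.918], [0.918, -0.0, 0.397], [-0.0, -1.0, 0.0]]
contact_force: [-0.0, -0.1, -1.7]
grip_width: 0.635
```

The plate is over the pins with no resistance. Continuing down.

```bash
python3 -m crank '[[255,[0,2,0],0],[255,[0,2,0],0],[255,[0,1,0],0],[255,[0,1,0],0],[255,[0,0,0],0],[255,[0,0,0],0]]'
```

```text
t: 9.8
position: [0.5054, 0.0303, 0.0326]
eef_rot: [[0.397, -0.0, -0.918], [0.918, -0.0, 0.397], [-0.0, -1.0, 0.0]]
contact_force: [-1.0, -0.7, 0.0]
grip_width: 0.632
```

```bash
python3 -m crank '[[255,[0,0.7,0],0],[255,[0,0,0],0],[255,[0,0,0],0]]'; python3 -m crank '[[200,[0,0,0],0],[0,[0,0,0],0],[0,[0,0,0],0],[0,[0,0,0],0],[0,[0,0,0],0],[0,[0,0,0],0],[0,[0,-15,0],0],[0,[0,-30,0],0],[0,[0,-30,0],0],[0,[0,-30,0],0],[0,[0,-40,0],0],[0,[0,-30,0],0],[0,[0,0,0],0],[0,[0,0,0],0]]'; python3 - <<'E'
from h import *
c=cam('wrist');im=r.capture('wrist'); np.savez('pics/ws.npz',*c)
s=r.state();R=s['eef_rot'];print('yaw',np.degrees(np.arctan2(R[1,0],R[0,0])),s['position'],s['q'],shift(np.array([.474,-.2358,0])-s['position']))
p=w2p(c,[.505,.03,.04])[0].astype(int);print(p);x,y=p[0]-90,p[1]-85;print(x,y)
cv2.imwrite('pics/ws.png',cv2.resize(im[y:y+150,x:x+180],None,fx=4,fy=4,interpolation=cv2.INTER_CUBIC))
E
```

```text
t: 10.1
position: [0.5054, 0.0303, 0.0325]
eef_rot: [[0.397, 0.0, -0.918], [0.918, -0.001, 0.397], [-0.0, -1.0, -0.001]]
contact_force: [-2.3, -0.5, 7.7]
grip_width: 0.635
t: 11.5
position: [0.5055, 0.0299, 0.2069]
eef_rot: [[0.397, 0.001, -0.918], [0.918, -0.001, 0.397], [-0.0, -1.0, -0.001]]
contact_force: [0.0, -0.5, -1.3]
grip_width: 0.998
yaw 66.61521473870887 [0.50484941 0.02980675 0.2060488 ] [ 21.64699481  28.83802963 -41.17285027 108.76340197  24.00602175
  51.35344111  35.23723235] [-255.8  206.2  -77.3]
[252 171]
162 86
```

View pics/ws.png

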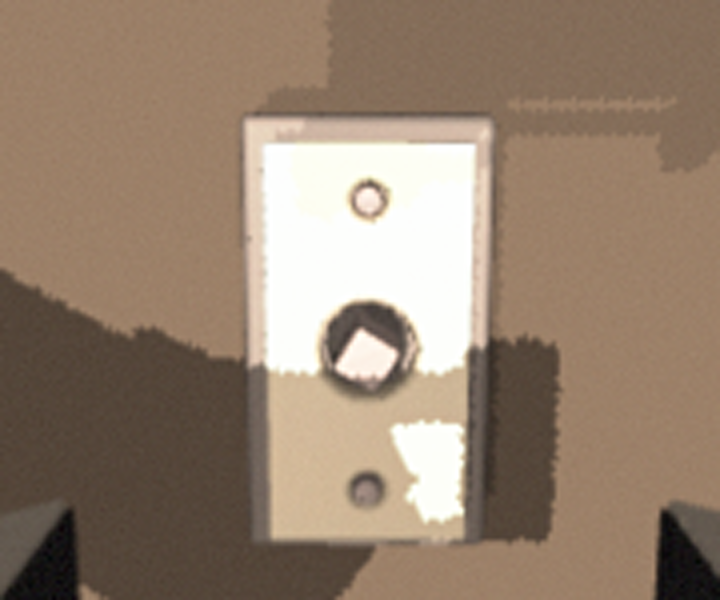

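The plate is seated over both pins and released. The spindle's corners are at about (366,327), (401,350), (371,389) and (333,368). Now to the knob.

```bash
python3 - <<'E'
from h import *
c=[np.load('pics/ws.npz')[k] for k in('arr_0','arr_1','arr_2','arr_3')]
f=lambda P:(np.array(P)+.5)/4-.5+[162,86]
s=p2w(c,f([(366,327),(401,350),(371,389),(333,368)]),.058);e=s-np.roll(s,1,0)
print('spindle',s.mean(0),np.degrees(np.arctan2(e[:,1],e[:,0]))%90,np.linalg.norm(e,axis=1))
a=p2w(c,f([(368,199),(367,489)]),.046);d=a[0]-a[1];print(a.mean(0),np.degrees(np.arctan2(d[1],d[0])),np.linalg.norm(d))
E
python3 -m crank '[[0,[-36.5,0,-11],0],[0,[-36.5,0,-11],0],[0,[-36.5,0,-11],0],[0,[-36.5,0,-11],0],[0,[-36.5,0,-11],0],[0,[-36.5,0,-11],0],[0,[-36.5,0,-11],0],[0,[0,30,0],-0.09],[0,[0,30,0],-0.09],[0,[0,0,0],0],[0,[0,0,0],0]]' && python3 - <<'E'
from h import *
c=cam('wrist');im=r.capture('wrist'); np.savez('pics/wk2.npz',*c)
s=r.state();R=s['eef_rot'];print('yaw',np.degrees(np.arctan2(R[1,0],R[0,0])),s['position'],s['q'])
p=w2p(c,[.474,-.2358,.03])[0].astype(int);x,y=p[0]-60,p[1]-50;print(x,y)
cv2.imwrite('pics/wk2.png',cv2.resize(im[y:y+90,x:x+120],None,fx=6,fy=6,interpolation=cv2.INTER_CUBIC))
E
```

```text
spindle [0.50640816 0.0303134  0.058     ] [28.25434119 32.91339219 29.92287737 37.01906367] [0.01521202 0.01199211 0.01428522 0.01251458]
[0.50601588 0.03039418 0.046     ] 156.45150573651006 0.08731903640683528
t: 12.65
position: [0.4742, -0.234, 0.1459]
eef_rot: [[0.227, -0.002, -0.974], [0.974, 0.002, 0.227], [0.001, -1.0, 0.003]]
contact_force: [0.2, 1.3, -0.2]
grip_width: 0.997
yaw 76.89574949370274 [ 0.47514948 -0.23420781  0.14693796] [ 49.65036916  35.72583575 -40.41673337 108.91888867  31.19484787
  46.86550374  69.392419  ]
191 132
```

View pics/wk2.png

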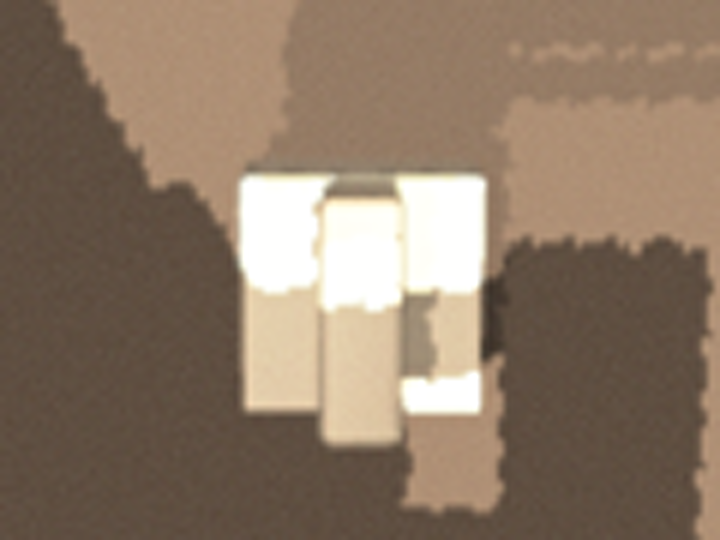

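The bar runs along the image vertical, as needed. Its top corners are (323,197), (402,198), (400,443) and (321,442). The body corners are (242,175), (486,175), (480,411) and (244,411).

```bash
python3 - <<'E'
from h import *
c=[np.load('pics/wk2.npz')[k] for k in('arr_0','arr_1','arr_2','arr_3')]
f=lambda P:(np.array(P)+.5)/6-.5+[191,132]
for P,z in(([(323,197),(402,198),(400,443),(321,442)],.043),([(242,175),(486,175),(480,411),(244,411)],.021)):
    s=p2w(c,f(P),z);e=s-np.roll(s,1,0);print(s.mean(0),np.degrees(np.arctan2(e[:,1],e[:,0]))%90,np.linalg.norm(e,axis=1))
    t=s.mean(0);t[2]=.0245;print(shift(t-r.state()['position']))
E
```

```text
[ 0.47410582 -0.23597473  0.043     ] [76.01990857 76.17525959 76.64909689 76.14697037] [0.04169605 0.01281584 0.04170388 0.01327378]
[ -2.  122.4   0.6]
[ 0.4746735  -0.23602267  0.021     ] [76.31440179 76.90971024 76.33978658 76.90812338] [0.04295192 0.04251795 0.04295291 0.04253697]
[ -2.  122.4   0. ]
```

```bash
python3 -m crank '[[0,[-2,30,0.3],0.01],[0,[0,30,0],0],[0,[0,30,0],0],[0,[0,20,0],0],[0,[0,8,0],0],[0,[0,4,0],0],[0,[0,0,0],0],[0,[0,0,0],0],[255,[0,0,0],0],[255,[0,0,0],0],[255,[0,0,0],0],[255,[0,0,0],0],[255,[0,0,0],0],[255,[0,0,0],0],[255,[0,0,0],0],[255,[0,0,0],0]]' 25
```

```text
t: 14.3
position: [0.4741, -0.2367, 0.0248]
eef_rot: [[0.236, 0.0, -0.972], [0.972, 0.0, 0.236], [0.0, -1.0, -0.0]]
contact_force: [-0.4, 0.9, 0.0]
grip_width: 0.358
```

```bash
python3 -m crank '[[255,[0,0,0],0],[255,[0,0,0],0],[255,[0,0,0],0],[255,[0,0,0],0],[255,[0,0,0],0],[255,[0,0,0],0]]'; python3 -c "
from h import *
s=r.state();R=s['eef_rot'];print('yaw',np.degrees(np.arctan2(R[1,0],R[0,0])),s['position'],shift([.5064-s['position'][0],.0303-s['position'][1],0]))"
```

```text
t: 14.9
position: [0.4741, -0.2367, 0.0248]
eef_rot: [[0.236, 0.0, -0.972], [0.972, 0.0, 0.236], [0.0, -1.0, -0.0]]
contact_force: [0.4, 0.3, 0.7]
grip_width: 0.145
yaw 76.37304908461232 [ 0.47411044 -0.23666869  0.02476596] [267.1   0.   31.5]
```

```bash
python3 -m crank '[[255,[0,-10,0],0],[255,[0,-30,0],0],[255,[0,-35,0],0],[255,[0,-20,0],0],[255,[38.2,0,4.5],0],[255,[38.2,0,4.5],0],[255,[38.2,0,4.5],0],[255,[38.2,0,4.5],0],[255,[38.2,0,4.5],0],[255,[38.2,0,4.5],0],[255,[37.9,0,4.5],0],[255,[0,0,0],0.129],[255,[0,0,0],0.129],[255,[0,0,0],0.129],[255,[0,0,0],0.129],[255,[0,0,0],0.129],[255,[0,0,0],0.130],[255,[0,0,0],0],[255,[0,0,0],0]]' && python3 - <<'E'
from h import *
c=cam('wrist');im=r.capture('wrist'); np.savez('pics/wf.npz',*c)
s=r.state();R=s['eef_rot'];print('yaw',np.degrees(np.arctan2(R[1,0],R[0,0])),s['position'],shift(np.array([.5063,.0303,0])-s['position']),s['grip_width'])
p=w2p(c,[.505,.03,.1])[0].astype(int);x,y=p[0]-100,p[1]-100;print(x,y)
sc=r.capture('scene');cs=cam('scene');q=w2p(cs,[.505,.03,.07])[0].astype(int);print(q)
cv2.imwrite('pics/wf.png',np.hstack([cv2.resize(im[y:y+160,x:x+200],(500,400),interpolation=cv2.INTER_CUBIC),cv2.resize(sc[q[1]-40:q[1]+40,q[0]-30:q[0]+30],(300,400),interpolation=cv2.INTER_CUBIC)]))
E
```

```text
t: 16.8
position: [0.5064, 0.0305, 0.1202]
eef_rot: [[0.846, 0.0, -0.532], [0.532, -0.0, 0.846], [0.0, -1.0, -0.0]]
contact_force: [0.3, -0.0, -0.7]
grip_width: 0.147
yaw 32.137334844873045 [0.50638773 0.03047693 0.12010418] [-2.000e-01  1.201e+02 -1.000e-01] 0.14825545457620132
150 112
[233 179]
```

View pics/wf.png

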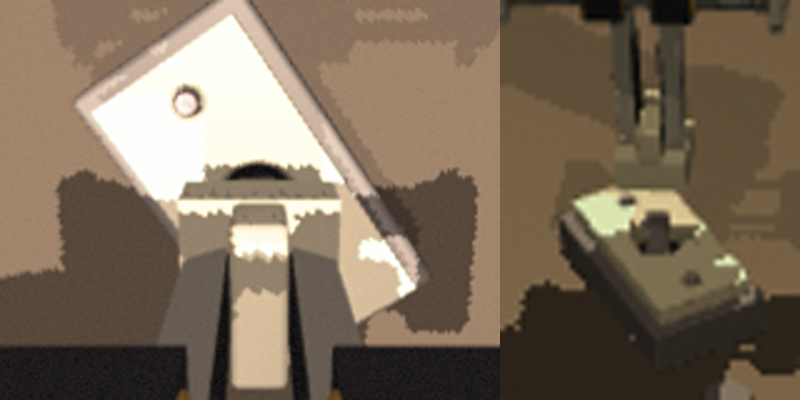

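The knob is held straight above the seated plate. Its bar top spans (232..288, 206..388) in the crop, and the front edge of the body is at row 198.

```bash
python3 - <<'E'
from h import *
c=[np.load('pics/wf.npz')[k] for k in('arr_0','arr_1','arr_2','arr_3')]
f=lambda P:(np.array(P)+.5)/2.5-.5+[150,112]
s=r.state()
for P,z in(([(233,206),(288,206),(288,388),(232,388)],.1383),([(178,198),(340,198)],.1163)):
    w=p2w(c,f(P),z);print(((w-s['position'])@s['eef_rot']*1000).round(1)[:,[0,2]])
E
```

```text
[[ -5.   25.5]
 [  7.5  25.5]
 [  8.1 -20.6]
 [ -5.6 -20.6]]
[[-20.1  21.3]
 [ 21.9  21.4]]
```

```bash
python3 -m crank '[[255,[-0.5,15,-0.7],0],[255,[0,12,0],0],[255,[0,6,0],0],[255,[0,2,0],0],[255,[0,0,0],0],[255,[0,0,0],0]]'; python3 -m crank '[[255,[0,1.5,0],0],[255,[0,1.5,0],0],[255,[0,1.5,0],0],[255,[0,1.5,0],0],[255,[0,0,0],0],[255,[0,0,0],0]]'
```

```text
t: 17.5
position: [0.5066, 0.0296, 0.085]
eef_rot: [[0.848, 0.001, -0.53], [0.53, 0.0, 0.848], [0.001, -1.0, -0.0]]
contact_force: [0.0, 0.4, -0.2]
grip_width: 0.145
t: 18.1
position: [0.5063, 0.0295, 0.0787]
eef_rot: [[0.848, -0.0, -0.529], [0.529, -0.0, 0.848], [-0.0, -1.0, 0.0]]
contact_force: [0.6, -0.2, 0.2]
grip_width: 0.145
```

The underside is now at about 0.054, below the spindle tip (0.058), with no force, so the bore is on. Continuing.

```bash
python3 -m crank '[[255,[0,2,0],0],[255,[0,2,0],0],[255,[0,2,0],0],[255,[0,2,0],0],[255,[0,1.5,0],0],[255,[0,1.5,0],0],[255,[0,0,0],0],[255,[0,0,0],0]]'
```

```text
t: 18.9
position: [0.5064, 0.0295, 0.0678]
eef_rot: [[0.848, 0.0, -0.529], [0.529, 0.0, 0.848], [0.0, -1.0, -0.0]]
contact_force: [-0.0, -0.8, -1.0]
grip_width: 0.15
```

```bash
python3 -m crank '[[255,[0,1,0],0],[255,[0,0.5,0],0],[255,[0,0,0],0],[255,[0,0,0],0]]'
```

```text
t: 19.3
position: [0.5065, 0.0295, 0.0667]
eef_rot: [[0.848, 0.001, -0.53], [0.53, -0.0, 0.848], [0.0, -1.0, -0.0]]
contact_force: [-1.4, -0.1, 4.9]
grip_width: 0.148
```

Contact came at the expected height. Releasing, retreating and checking.

```bash
python3 -m crank '[[200,[0,0,0],0],[120,[0,0,0],0],[0,[0,0,0],0],[0,[0,0,0],0],[0,[0,0,0],0],[0,[0,0,0],0],[0,[0,-15,0],0],[0,[0,-30,0],0],[0,[0,-30,0],0],[0,[0,-40,0],0],[0,[0,-30,0],0],[0,[0,0,0],0],[0,[0,0,0],0]]'; python3 - <<'E'
from h import *
c=cam('wrist');im=r.capture('wrist')
p=w2p(c,[.505,.03,.05])[0].astype(int);x,y=p[0]-80,p[1]-75
cs=cam('scene');sc=r.capture('scene');q=w2p(cs,[.505,.03,.05])[0].astype(int)
print(p,q)
# expected outlines of the seated knob: body bottom z=.042, body top .063, bar top .085
cv2.imwrite('pics/fin.png',np.hstack([cv2.resize(im[y:y+150,x:x+160],(426,400),interpolation=cv2.INTER_CUBIC),cv2.resize(sc[q[1]-40:q[1]+40,q[0]-36:q[0]+36],(360,400),interpolation=cv2.INTER_CUBIC)]))
b0=cv2.imread('pics/top0.png').astype(int);b1=r.capture('top').astype(int);cv2.imwrite('pics/top1.png',b1)
d=abs(b1-b0).max(2)
for n,P in(('old',(.58,-.02)),):pass
for n,(u,v) in dict(old_knob=(278,188),tumbler=(193,161),phone=(129,226),case=(404,208),driver=(350,163)).items(): print(n,(d[v-12:v+12,u-18:u+18]>40).sum())
E
```

```text
t: 20.6
position: [0.5064, 0.0292, 0.2115]
eef_rot: [[0.849, 0.001, -0.529], [0.529, -0.0, 0.849], [0.001, -1.0, -0.001]]
contact_force: [0.7, -1.2, -0.5]
grip_width: 1.001
[252 171] [233 184]
old_knob 274
tumbler 0
phone 0
case 0
driver 0[ WARN:0@5.217] global loadsave.cpp:1063 imwrite_ Unsupported depth image for selected encoder is fallbacked to CV_8U.
```

View pics/fin.png

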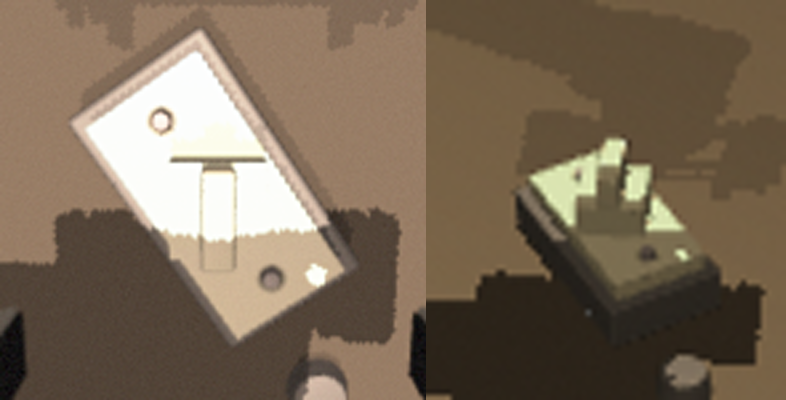

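The knob sits on the plate, square to the view and clear of the gripper. The old knob shows at scene pixel (249,218–221), as at the start, so the top-view change there is the arm or its shadow. Handing in.

```bash
python3 -c "
from workcell import r
print(r.hand_in())"
```

```text
the job is handed in; nothing more can be done
None
```

The dimmer is back together and the job is handed in, after about 21 s of robot time. I lowered the plate over the two pins, pressed it flush and released it. I then turned the knob about 44° to match the spindle and pushed it down onto the plate.

- **Plate:** it went down freely past the pin tops and stopped at the expected height with about 8 N. The next picture showed both pins in their holes.
- **Knob:** it went down freely over the spindle and stopped with about 5 N. The stop was at 66.7 mm, against 66.8 mm expected for resting on the plate. After release, the pictures show it upright on the plate with the gripper well clear.
- **Other things on the table:** at their centres, the top view shows no change for the tumbler, phone, spectacles case and screwdriver. It did flag a change at the old knob. I put that down to the arm or its shadow, since the scene camera shows the old knob where it started.

The measurements disagreed slightly in one place. The wrist camera read about 1 mm to one side of where the gripper centres things, so I corrected for that before each fit.

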